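# Put the air back on the plastics welder

## Robot

A 6-joint arm with a two-finger parallel gripper is mounted at the origin on the work surface. World frame = base frame: x ahead of the robot, y to its left, z up, the work surface at z = 0. Lengths are in m, angles in rad, forces in N, time in s.
With the tool pointing down it reaches from about 0.25 to 0.725 m from the base axis. Payload 4 kg.
Tool frame: the origin (TCP) lies at the very end of the fingers, on their centre line; the grasp point (between the pads) lies 19 mm behind it; z points along the fingers, y is the line along which they close (so a half turn about z gives the same grasp; the last joint's range is limited). The gripper opens to 85 mm and grips with 20 to 120 N. Pads are 22 mm wide; open, the fingers measure 114 mm over their backs; the gripper's body (76 mm by 85 mm) begins 54 mm behind the grasp point. The pads swing forward as they close: fully open they stand 13 mm farther back than shut.
Start: joints at [-1.211, 0.241, 0.005, 1.335, 0, 1.571], TCP at [0.176, -0.468, 0.231] pointing down, gripper open.
Joint ranges: [-2.72, 2.72], [-1.05, 1.87], [-1.09, 1.28], [-1.99, 2.15], [-1.42, 1.44], [-3.14, 3.14]. Speed limits (rad/s): [2.79, 2.79, 3.14, 3.14, 3.14, 3.14].

## Interface

Orientations are given as a unit quaternion [w, x, y, z].
In Python, from rig import bot gives the robot as it stands.
- The arm moves only by the shell command python3 -m jog 'ROWS' [FORCE]. ROWS is a JSON object of lists of equal length, an entry for each row: "linear": the shift along the tool's x, y, z in m, a list of three; "rotation": the turn, a rotation vector about the tool's x, y, z in rad, a list of three; "hand": the finger opening in m, from 0 to 0.0854. In form: {"linear": [[x, y, z], ...], "rotation": [[wx, wy, wz], ...], "hand": [hand, ...]}. A call has 1 to 20 rows; each row shifts and turns the commanded pose from where the row before left it, along the tool's axes as they then stand; what a row does not reach is not made up. A row lasts 1/10 s, in which the tool goes at most 50 mm and 8.59 degrees, less where a joint would pass 70% of its speed; a pose out of reach is approached as far as the arm can. A call with a gripper value outside its range is refused whole. The fingers move at their own pace and stop on an object; FORCE is the grip in N (left out, the last holds). Time passes only in rows, so rows that do not move let the fingers close. It gives the time, the measured TCP pose, the force, the opening and the grip force at its end, in the units of the state.
- bot.state(): the state, without advancing time (a new reading comes with each control period).
- bot.capture(name): name is "side" or "top"; returns a dict with "img" (420x560x3 uint8, red, green, blue), "camera_matrix" (3x3 intrinsics, pixels), "R" (3x3) and "t" (3): a world point X has camera coordinates R X + t. Camera axes: x right, y down, z forward; pixel columns grow to the right and rows downward; lengths in m; the calibration is good to about 2 mm. A picture is of the moment at which its call begins. There is no depth.
- bot.sign_off(): hands the job in; it is judged then, once.
Trained networks look in a picture, given as the dict that the camera call returned (one of the last four; its "shot" number tells which), for a name from the list of things; names that differ only in an ending like _2 or _b are one class to them, and where a whole thing is asked for, a point or a joint stands for the part that bears it (a point fixed in the world has none). Each returns a list of dicts, best first, with "conf" (0 to 1); they miss things now and then, are a little off and sometimes report something else, mostly with a low value. They report only what shows in the picture. A call takes as long as a camera call.
- bot.recognise(thing, picture): "extent" ([left, top, right, bottom] as shares, 0 to 1, of the picture: columns of its width, rows of its height, round what is visible of it).
- bot.landmark_of(thing, picture): "xy" ([column, row] as shares, 0 to 1, of the picture: columns of its width, rows of its height: a listed point, or the origin of a listed thing).
The state is a dict: "clock": time; "joints": joint angles; "qd": joint speeds; "joint_torque": joint torques, N m; "tool_pos": TCP position; "tool_rot": TCP orientation; "contact_force": force on the tool from outside, world axes, zero at the start; "moment": the same for the moment, N m; "finger_gap": finger opening in m; "finger_force": force on a finger pad.
Only numpy, scipy, OpenCV 4.12 (cv2) and the standard library are available. Lean on these libraries where they do the work, as an engineer would, in place of code of your own. Each camera call takes 0.05 s, during which the arm holds its last target. There are 200 camera calls.

## Task

The tool change is done, so put the compressed air back on the welder: first swing the vent cock's lever crosswise until it is fully shut at its stop. Then open the stop valve by its handwheel, letting your hand rise with the wheel instead of dragging on the spindle, until you feel it come up against its full-open stop, without forcing it. Finally ease it back a quarter turn so that it cannot stick open, let go, and leave the parts lying around the air set where they are.

Things in the scene. Friction and masses are not known exactly. Their poses are not given: they have to be found in the camera images.
- air_set: bench air set on a dark steel base plate 130 x 520 mm, 8 thick; origin: centre of the plate's underside, on the bench; x points away from the robot, y along the pipe, z up. Steel pipe along y, axis 70 mm up: bronze stop valve at y = +90 mm, vent branch at y = -60 reaching 125 mm to -x, regulator with black knob (144 mm high) at y = -190
- wheel (a point): centre of the stop valve's level iron handwheel: 66 mm across, 12-sided, rim 10 mm thick; shut now, 158 mm up; hub nut 14 mm above centre, below only the bonnet (44 mm wide). Opens anticlockwise from above, climbing 12 mm per turn; 0.3 N m turns it, it stays where left. Full-open stop: hidden, 0.45 to 0.75 turn from shut; torque there climbs 5 N m per rad, 0.9 N m in all is the most it should get
- spindle_nut (a joint): axial give of the valve's spindle in its thread: 0 unloaded, + when pulled up, - when pushed down, 1 mm for 30 N (0.6 mm, 18 N, is as much as it should bear)
- lever_pivot (a point): vertical axis of the vent cock's lever at the height of its grip's middle, 110 mm above the bench; it stands on the vent branch, 60 mm to -x of the pipe
- lever_grip (a point): centre of the vent lever's black grip: 62 mm long, 14 wide, 10 high, level, 71 mm from the pivot; below it 24 mm of air over the vent's silencer. About 2 N here moves the lever; it stays where it is left
- vent_lever (a joint): angle of the vent lever: 0 = in line with its branch, towards the robot (vent open); 1.571 = crosswise, along the pipe towards the regulator (shut, at its stop). Grows anticlockwise seen from above
- wrench: open-ended wrench, 170 mm long, lying; on the bench beside the air set, to be left alone. Origin: its underside
- flange: bare metal flange ring, 72 mm across, 14 high; on the bench beside the air set, to be left alone. Origin: its underside
- float_part: black moulded float, 68 mm long, 26 thick, lying; on the bench beside the air set, to be left alone. Origin: its underside
- strap: slotted metal clamp strap, 140 x 28 x 10 mm, lying; on the bench beside the air set, to be left alone. Origin: its underside
- cap_screw: dark cap screw standing on its head, 40 mm tall; on the bench beside the air set, to be left alone. Origin: its underside

How it is judged:
By the outcome, as a careful person would: the job done as asked, in the order asked, and still so for the second after the job is handed in, with the robot touching nothing.
It also fails if it takes over 72 s, if anything falls off the work surface, if the arm or the gripper's body presses on something with over 40 N, if the wrist force passes 120 N, or if a joint passes its speed limit or range.

## Working session

There is one attempt and no reset: what is moved stays moved. The work goes in short steps, Python scripts to look and compute and a shell command to move; the robot and the scene stay as the last step left them, time stands still between calls to the robot, and variables do not carry over. Pictures are saved under pics/ and viewed, at most 10 in all, crops included, and the job is handed in when it is done.

```bash
mkdir -p pics; cat > h.py <<'E'
import numpy as np, cv2
from rig import bot
def ray(p,xy):
    K=np.array(p["camera_matrix"]);R=np.array(p["R"]);t=np.array(p["t"])
    uv=np.array([xy[0]*560,xy[1]*420,1]); d=R.T@np.linalg.inv(K)@uv; return -R.T@t,d
def atz(p,xy,z):
    o,d=ray(p,xy); return o+d*(z-o[2])/d[2]
def tri(a,b):
    (o1,d1),(o2,d2)=a,b
    s=np.linalg.lstsq(np.c_[d1,-d2],o2-o1,rcond=None)[0]
    A,B=o1+s[0]*d1,o2+s[1]*d2
    return (A+B)/2,np.linalg.norm(A-B)
E
python3 - <<'E'
from h import *
ps={n:bot.capture(n) for n in("side","top")}
np.set_printoptions(precision=4,suppress=True)
for n in ps:
    cv2.imwrite(f"pics/{n}0.png",cv2.cvtColor(ps[n]["img"],cv2.COLOR_RGB2BGR)); print(n,-np.array(ps[n]["R"]).T@ps[n]["t"])
zs=dict(wheel=.158,lever_pivot=.11,lever_grip=.11,air_set=0,wrench=0,flange=0,float_part=0,strap=0,cap_screw=0)
for k,z in zs.items():
    L={n:bot.landmark_of(k,ps[n]) for n in ps}
    for n in ps:
        for d in L[n][:2]: print(k,n,np.round(d["xy"],3),round(d["conf"],2),atz(ps[n],d["xy"],z))
    if L["side"] and L["top"]: print("  tri",*tri(ray(ps["side"],L["side"][0]["xy"]),ray(ps["top"],L["top"][0]["xy"])))
print(bot.state())
E
```

```text
side [0.2934 0.6574 0.5418]
top [0.5077 0.0575 0.8937]
wheel side [0.402 0.533] 0.88 [0.6564 0.1547 0.158 ]
wheel top [0.384 0.427] 0.84 [0.6533 0.1592 0.158 ]
  tri [0.653  0.1589 0.1612] 0.0006977478274356036
lever_pivot side [0.554 0.538] 0.9 [0.5623 0.0208 0.11  ]
lever_pivot side [0.618 0.57 ] 0.3 [0.4891 0.0301 0.11  ]
lever_pivot top [0.528 0.572] 0.79 [0.5582 0.0247 0.11  ]
lever_pivot top [0.522 0.666] 0.27 [0.4911 0.0304 0.11  ]
  tri [0.5591 0.0253 0.1133] 0.0023821018282316722
lever_grip side [0.616 0.569] 0.96 [0.4915 0.0297 0.11  ]
lever_grip top [0.519 0.664] 0.89 [0.4924 0.0334 0.11  ]
  tri [0.4915 0.0332 0.1122] 0.0020816588922118137
air_set side [0.477 0.659] 0.94 [0.6266 0.0682 0.    ]
air_set top [0.484 0.492] 0.77 [0.6303 0.0691 0.    ]
  tri [ 0.6287  0.0683 -0.0003] 0.0037245363602738694
wrench side [0.445 0.848] 0.97 [0.5544 0.2528 0.    ]
wrench top [0.482 0.494] 0.66 [0.6286 0.071  0.    ]
wrench top [0.318 0.579] 0.63 [0.5576 0.2494 0.    ]
  tri [ 0.6638  0.0762 -0.2349] 0.007629665240711939
flange side [0.393 0.619] 0.47 [0.7369 0.0677 0.    ]
flange top
[... 619 characters left out ...]
71 0.56 ] 0.18 [ 0.7052 -0.0554  0.    ]
cap_screw top [0.382 0.338] 0.56 [0.7611 0.1848 0.    ]
cap_screw top [0.532 0.566] 0.15 [0.5704 0.0154 0.    ]
  tri [0.7595 0.1841 0.0087] 0.00199578588619788
{'clock': 1.0, 'joints': array([-1.211 ,  0.2406,  0.005 ,  1.3352, -0.    ,  1.5708]), 'qd': array([-0.0006,  0.0009, -0.002 , -0.0006, -0.0009, -0.0008]), 'joint_torque': array([ -0.0006, -37.2218,  25.2697,   0.0011,   0.0001,  -0.    ]), 'tool_pos': array([ 0.176 , -0.468 ,  0.2313]), 'tool_rot': array([ 0.    ,  0.9839,  0.1789, -0.    ]), 'contact_force': array([0.3488, 0.1359, 0.4942]), 'moment': array([ 0.0329, -0.0369,  0.006 ]), 'finger_force': 0.0, 'finger_gap': 0.08552971222468148}
```

View pics/top0.png

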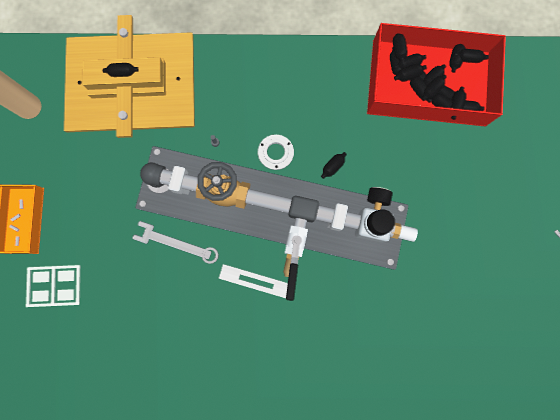

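View pics/side0.png

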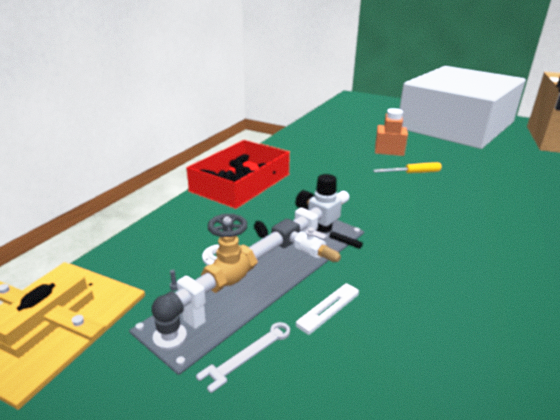

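The top view shows the air set from (157,150) to (408,206), with the wheel at (217,180) and the lever running (297,232)→(291,298). Strap, wrench, flange, float and screw lie around it. The side view agrees, and both give a set yaw of about -0.225 with the lever near 0.1 rad. I'll go above the grip first.

```bash
python3 -m jog '{"linear":[[0.0295,-0.0223,0],[0.0295,-0.0223,0],[0.0295,-0.0223,0],[0.0295,-0.0223,0],[0.0295,-0.0223,0],[0.0295,-0.0223,0],[0.0295,-0.0223,0],[0.0295,-0.0223,0],[0.0295,-0.0223,0],[0.0295,-0.0223,0],[0.0295,-0.0223,0],[0.0295,-0.0223,0],[0.0295,-0.0223,0],[0.0295,-0.0223,0],[0.0295,-0.0223,0],[0.0295,-0.0223,0]],"rotation":[[0,0,0],[0,0,0],[0,0,0],[0,0,0],[0,0,0],[0,0,0],[0,0,0],[0,0,0],[0,0,0],[0,0,0],[0,0,0],[0,0,0],[0,0,0],[0,0,0],[0,0,0],[0,0,0]],"hand":[0.05,0.05,0.05,0.05,0.05,0.05,0.05,0.05,0.05,0.05,0.05,0.05,0.05,0.05,0.05,0.05]}'
cat >> h.py <<'E'
from scipy.spatial.transform import Rotation as Ro
np.set_printoptions(precision=4,suppress=True)
def to(x,y,z):
    s=bot.state();R=Ro.from_quat(s["tool_rot"],scalar_first=True).as_matrix()
    print("yaw",np.arctan2(R[1,0],R[0,0]),"zaxis",R[:,2],"tool delta",R.T@(np.array([x,y,z])-s["tool_pos"]),"j",s["joints"],"pos",s["tool_pos"])
E
python3 -c "
from h import *
to(.4915,.0325,.092)"
```

```text
clock: 2.6
tool_pos: [0.4929, 0.0336, 0.2314]
tool_rot: [0.0, 0.984, 0.179, 0.0]
contact_force: [1.1, -0.9, -0.5]
finger_gap: 0.0505
finger_force: 0.0
yaw 0.3600854559157537 zaxis [ 0.0004 -0.0001 -1.    ] tool delta [-0.0017  0.0005  0.1394] j [ 0.0682  0.2284 -0.0106  1.3314 -0.0002  2.8497] pos [0.4929 0.0336 0.2314]
```

```bash
python3 -m jog '{"linear":[[0,0,0],[0,0,0],[0,0,0],[0,0,0],[0,0,0],[0,0,0],[0,0,0],[0,0,0],[0,0,0],[0,0,0],[0,0,0],[0,0,0],[0,0,0],[0,0,0],[0,0,0],[0,0,0],[0,0,0.03],[0,0,0.03]],"rotation":[[0,0,-0.148],[0,0,-0.148],[0,0,-0.148],[0,0,-0.148],[0,0,-0.148],[0,0,-0.148],[0,0,-0.148],[0,0,-0.148],[0,0,-0.148],[0,0,-0.148],[0,0,-0.148],[0,0,-0.148],[0,0,-0.148],[0,0,-0.148],[0,0,-0.148],[0,0,-0.148],[0,0,-0.148],[0,0,-0.148]],"hand":[0.05,0.05,0.05,0.05,0.05,0.05,0.05,0.05,0.05,0.05,0.05,0.05,0.05,0.05,0.05,0.05,0.05,0.05]}'
python3 - <<'E'
from h import *
to(.4915,.0325,.092)
for n in("side","top"):
    p=bot.capture(n); cv2.imwrite(f"pics/{n}1.png",cv2.cvtColor(p["img"],cv2.COLOR_RGB2BGR))
    print(n,bot.landmark_of("lever_grip",p)[:2])
# lever dims crop
im=cv2.imread("pics/side1.png")[170:300,260:420]; cv2.imwrite("pics/c1.png",cv2.resize(im,None,fx=4,fy=4,interpolation=cv2.INTER_CUBIC))
E
```

```text
clock: 4.4
tool_pos: [0.4933, 0.0322, 0.1717]
tool_rot: [0.002, 0.056, 0.998, 0.0]
contact_force: [-0.1, -0.1, -0.1]
finger_gap: 0.0501
finger_force: 0.0
yaw 3.02987271142497 zaxis [ 0.0036  0.0002 -1.    ] tool delta [0.0021 0.     0.0797] j [ 0.0652  0.2616 -0.1263  1.1793 -0.      0.1769] pos [0.4933 0.0322 0.1717]
side [{'xy': [0.6161, 0.5676], 'conf': 0.95}]
top []
```

View pics/c1.png

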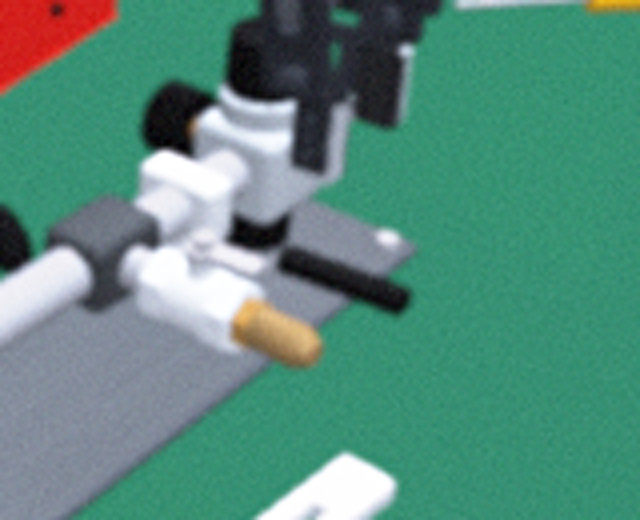

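The crop shows the fingers above the black grip (crop 345,280), straddling its line, with the silencer below and to the left. Next I descend.

```bash
python3 -m jog '{"linear":[[0.001,0,0.02],[0.001,0,0.02],[0,0,0.02],[0,0,0.018],[0,0,0],[0,0,0],[0,0,0]],"rotation":[[0,0,0],[0,0,0],[0,0,0],[0,0,0],[0,0,0],[0,0,0],[0,0,0]],"hand":[0.05,0.05,0.05,0.05,0.05,0.028,0.028]}'
python3 - <<'E'
from h import *
to(.4915,.0325,.094)
p=bot.capture("side"); im=cv2.cvtColor(p["img"],cv2.COLOR_RGB2BGR)[170:300,260:420]; cv2.imwrite("pics/c2.png",cv2.resize(im,None,fx=4,fy=4,interpolation=cv2.INTER_CUBIC))
E
```

```text
clock: 5.3
tool_pos: [0.4918, 0.0325, 0.0952]
tool_rot: [0.002, 0.059, 0.998, 0.0]
contact_force: [-0.2, 0.6, -0.1]
finger_gap: 0.0282
finger_force: 0.0
yaw 3.0230238169131085 zaxis [ 0.0035  0.0002 -1.    ] tool delta [ 0.0003 -0.      0.0012] j [ 0.066   0.3292 -0.2497  0.9885  0.      0.1845] pos [0.4918 0.0325 0.0952]
```

View pics/c2.png

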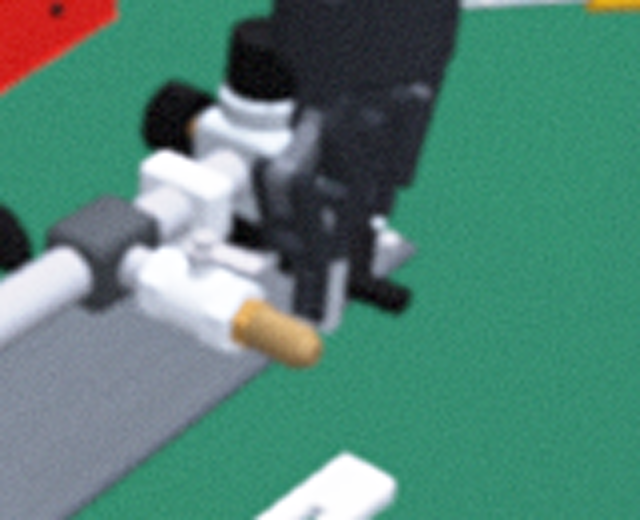

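```bash
python3 -m jog '{"linear":[[-0.0003,-0.0069,0],[-0.0003,-0.0069,0],[-0.0003,-0.0069,0],[-0.0003,-0.0069,0],[-0.0003,-0.0069,0],[-0.0003,-0.0069,0],[-0.0003,-0.0069,0],[-0.0003,-0.0069,0],[-0.0003,-0.0069,0],[-0.0003,-0.0069,0],[-0.0003,-0.0069,0],[-0.0003,-0.0069,0],[-0.0003,-0.0069,0],[-0.0003,-0.0069,0],[0,0,0]],"rotation":[[0,0,-0.1],[0,0,-0.1],[0,0,-0.1],[0,0,-0.1],[0,0,-0.1],[0,0,-0.1],[0,0,-0.1],[0,0,-0.1],[0,0,-0.1],[0,0,-0.1],[0,0,-0.1],[0,0,-0.1],[0,0,-0.1],[0,0,-0.1],[0,0,0]],"hand":[0.028,0.028,0.028,0.028,0.028,0.028,0.028,0.028,0.028,0.028,0.028,0.028,0.028,0.028,0.028]}'
python3 - <<'E'
from h import *
to(.541,-.0455,.095); print(bot.state()["contact_force"],bot.state()["moment"])
E
```

```text
clock: 6.85
tool_pos: [0.5397, -0.0426, 0.0944]
tool_rot: [0.001, -0.598, 0.802, -0.001]
contact_force: [0.2, -0.7, 0.7]
finger_gap: 0.0279
finger_force: 0.0
yaw -1.860345872035452 zaxis [ 0.0018 -0.0004 -1.    ] tool delta [ 0.0024 -0.0021 -0.0006] j [-0.0787  0.4169 -0.1176  1.0345 -0.0002 -1.36  ] pos [ 0.5397 -0.0426  0.0944]
[ 0.1976 -0.6886  0.706 ] [-0.0485 -0.0661 -0.0141]
```

```bash
python3 -m jog '{"linear":[[0.0005,-0.002,0],[0.0005,-0.002,0],[0.0005,-0.002,0],[0,0,0]],"rotation":[[0,0,-0.02],[0,0,-0.02],[0,0,-0.02],[0,0,0]],"hand":[0.028,0.028,0.028,0.028]}'
python3 -m jog '{"linear":[[0,-0.001,0],[0,-0.001,0],[0,0,0]],"rotation":[[0,0,0],[0,0,0],[0,0,0]],"hand":[0.028,0.028,0.028]}'
python3 -m jog '{"linear":[[0,-0.001,0],[0,0,0]],"rotation":[[0,0,0],[0,0,0]],"hand":[0.028,0.028]}'
```

```text
clock: 7.25
tool_pos: [0.5442, -0.0452, 0.0934]
tool_rot: [0.0, -0.622, 0.783, -0.0]
contact_force: [-0.2, 1.4, 1.0]
finger_gap: 0.028
finger_force: 0.5
clock: 7.55
tool_pos: [0.546, -0.046, 0.0933]
tool_rot: [-0.0, -0.622, 0.783, -0.0]
contact_force: [-0.8, 0.1, 1.2]
finger_gap: 0.0278
finger_force: 0.8
clock: 7.75
tool_pos: [0.547, -0.0463, 0.0933]
tool_rot: [-0.0, -0.622, 0.783, -0.0]
contact_force: [-2.5, 0.1, 1.2]
finger_gap: 0.0278
finger_force: 0.8
```

```bash
python3 -m jog '{"linear":[[0,-0.001,0],[0,-0.001,0],[0,0,0]],"rotation":[[0,0,0],[0,0,0],[0,0,0]],"hand":[0.028,0.028,0.028]}'
python3 -m jog '{"linear":[[0,-0.001,0],[0,-0.001,0],[0,0,0]],"rotation":[[0,0,0],[0,0,0],[0,0,0]],"hand":[0.028,0.028,0.028]}'
```

```text
clock: 8.05
tool_pos: [0.549, -0.0468, 0.0932]
tool_rot: [-0.0, -0.622, 0.783, -0.0]
contact_force: [-2.1, -0.3, 0.3]
finger_gap: 0.0281
finger_force: 0.8
clock: 8.35
tool_pos: [0.5506, -0.0471, 0.0931]
tool_rot: [-0.0, -0.622, 0.783, 0.0]
contact_force: [-2.5, -1.7, -0.4]
finger_gap: 0.0277
finger_force: 1.2
```

```bash
python3 -m jog '{"linear":[[0,-0.001,0],[0,-0.001,0],[0,0,0]],"rotation":[[0,0,0],[0,0,0],[0,0,0]],"hand":[0.028,0.028,0.028]}'
python3 -m jog '{"linear":[[0,-0.001,0],[0,-0.001,0],[0,0,0]],"rotation":[[0,0,0],[0,0,0],[0,0,0]],"hand":[0.028,0.028,0.028]}'
python3 - <<'E'
from h import *
p=bot.capture("top"); cv2.imwrite("pics/top3.png",cv2.resize(cv2.cvtColor(p["img"],cv2.COLOR_RGB2BGR)[130:300,200:420],None,fx=3,fy=3,interpolation=cv2.INTER_CUBIC))
print(bot.landmark_of("lever_grip",p)[:2])
p=bot.capture("side");g=bot.landmark_of("lever_grip",p)[:2]; print(g,[atz(p,d["xy"],.11) for d in g])
E
```

```text
clock: 8.65
tool_pos: [0.5506, -0.0471, 0.093]
tool_rot: [-0.002, -0.622, 0.783, 0.002]
contact_force: [-6.8, -0.1, 4.3]
finger_gap: 0.0279
finger_force: 3.6
clock: 8.95
tool_pos: [0.5507, -0.0472, 0.0929]
tool_rot: [-0.003, -0.622, 0.783, 0.003]
contact_force: [-11.4, 0.8, 7.6]
finger_gap: 0.0281
finger_force: 5.8
[{'xy': [0.5905, 0.3955], 'conf': 0.4}]
[{'xy': [0.5938, 0.5064], 'conf': 0.81}] [array([ 0.5452, -0.0445,  0.11  ])]
```

```bash
python3 -m jog '{"linear":[[0,0.005,0],[0,0.005,0],[0,0,-0.01],[0,0,-0.03],[0,0,-0.04],[0,0,-0.04]],"rotation":[[0,0,0],[0,0,0],[0,0,0],[0,0,0],[0,0,0],[0,0,0]],"hand":[0.028,0.028,0.028,0.028,0.05,0.085]}'
python3 - <<'E'
from h import *
ps={n:bot.capture(n) for n in("side","top")}
cv2.imwrite("pics/top4.png",cv2.resize(cv2.cvtColor(ps["top"]["img"],cv2.COLOR_RGB2BGR)[150:215,180:270],None,fx=8,fy=8,interpolation=cv2.INTER_CUBIC))
for k,z in dict(wheel=.158,lever_pivot=.11,lever_grip=.11).items():
    L={n:bot.landmark_of(k,ps[n]) for n in ps}
    for n in ps:
        for d in L[n][:1]: print(k,n,np.round(d["xy"],4),d["conf"],atz(ps[n],d["xy"],z))
    if L["side"] and L["top"]: print(" tri",*tri(ray(ps["side"],L["side"][0]["xy"]),ray(ps["top"],L["top"][0]["xy"])))
print(bot.recognise("wheel",ps["top"])[:1])
# fit wheel: project rim circle, mean darkness along model
p=ps["top"];K=np.array(p["camera_matrix"]);R=np.array(p["R"]);t=np.array(p["t"])
g=cv2.cvtColor(p["img"],cv2.COLOR_RGB2GRAY).astype(float)
def proj(X):
    c=(R@X.T).T+t; u=(K@c.T).T; return u[:,:2]/u[:,2:]
a=np.linspace(0,2*np.pi,180,endpoint=False); best=[]
for cx in np.arange(.643,.664,.0005):
    for cy in np.arange(.149,.169,.0005):
        def m(r): 
            q=proj(np.c_[cx+r*np.cos(a),cy+r*np.sin(a),np.full(180,.163)]).astype(np.float32)
            return cv2.remap(g.astype(np.float32),q[None,:,0],q[None,:,1],1).mean()
        best.append((m(.028)+m(.031)-m(.036)-m(.022),cx,cy))
best.sort(); print(best[:4])
to(.654,.1585,.22)
E
```

```text
clock: 9.75
tool_pos: [0.5455, -0.0454, 0.2153]
tool_rot: [0.001, -0.622, 0.783, -0.0]
contact_force: [1.4, -0.4, -0.1]
finger_gap: 0.0559
finger_force: 0.0
wheel side [0.4023 0.5331] 0.88 [0.6567 0.1546 0.158 ]
lever_pivot side [0.5579 0.5388] 0.88 [0.5586 0.0199 0.11  ]
lever_pivot top [0.5329 0.5643] 0.78 [0.5635 0.0202 0.11  ]
 tri [0.5614 0.0193 0.1092] 0.004709204920315731
lever_grip side [0.5945 0.5029] 0.66 [ 0.5467 -0.0501  0.11  ]
lever_grip top [0.6009 0.5938] 0.9 [ 0.543  -0.0446  0.11  ]
 tri [ 0.5436 -0.0438  0.114 ] 0.001606305659099047
[{'extent': [0.3573, 0.386, 0.4236, 0.4855], 'conf': 0.81}]
[(np.float32(-50.092873), np.float64(0.652499999999999), np.float64(0.155)), (np.float32(-49.73017), np.float64(0.6529999999999989), np.float64(0.155)), (np.float32(-49.35823), np.float64(0.652499999999999), np.float64(0.1555)), (np.float32(-49.099747), np.float64(0.651999999999999), np.float64(0.155))]
yaw -1.7993688448464635 zaxis [-0.0028  0.0003 -1.    ] tool delta [-0.2235 -0.0607 -0.0084] j [-0.0834  0.3431  0.0946  1.3252  0.     -1.4256] pos [ 0.5442 -0.0455  0.2119]
```

View pics/top4.png

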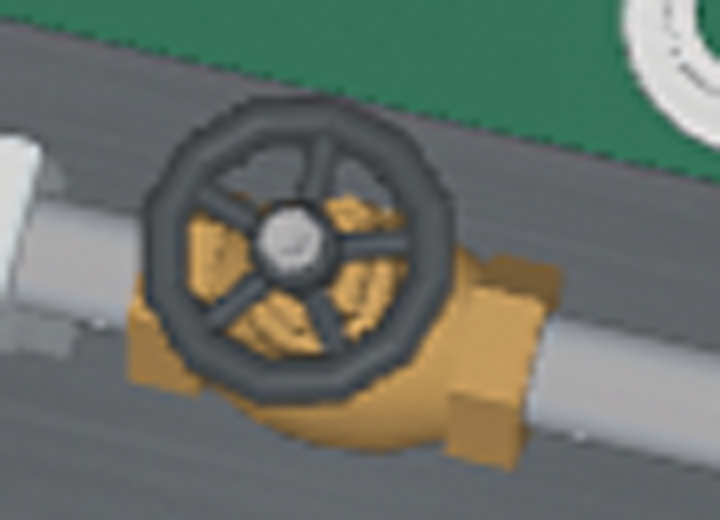

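The crop shows the wheel rim spanning (145–455, 93–405), so its centre is near (300,249), and the flats face the image axes. The lever is at its stop, with forces and landmarks agreeing. The wheel is at about (0.6525, 0.1555). I'll wind joint 6 up for the long anticlockwise turn and go above the wheel.

```bash
python3 -m jog '{"linear":[[0,0,-0.005],[0,0,-0.005],[0,0,0],[0,0,0],[0,0,0],[0,0,0],[0,0,0],[0,0,0],[0,0,0],[0,0,0],[0,0,0],[0,0,0],[0,0,0],[0,0,0],[0,0,0],[0,0,0],[0,0,0],[0,0,0],[0,0,0],[0,0,0]],"rotation":[[0,0,0.148],[0,0,0.148],[0,0,0.148],[0,0,0.148],[0,0,0.148],[0,0,0.148],[0,0,0.148],[0,0,0.148],[0,0,0.148],[0,0,0.148],[0,0,0.148],[0,0,0.148],[0,0,0.148],[0,0,0.148],[0,0,0.148],[0,0,0.148],[0,0,0.148],[0,0,0.148],[0,0,0.148],[0,0,0.148]],"hand":[0.085,0.085,0.085,0.085,0.085,0.085,0.085,0.085,0.085,0.085,0.085,0.085,0.085,0.085,0.085,0.085,0.085,0.085,0.085,0.085]}'
python3 -m jog '{"linear":[[0,0,0],[0,0,0],[0,0,0],[0,0,0],[0.0285,-0.0008,0],[0.0285,-0.0008,0],[0.0285,-0.0008,0],[0.0285,-0.0008,0],[0.0285,-0.0008,0],[0.0285,-0.0008,0],[0.0285,-0.0008,0],[0.0285,-0.0008,0],[0,0,0],[0,0,0]],"rotation":[[0,0,0.119],[0,0,0.119],[0,0,0.119],[0,0,0.119],[0,0,0],[0,0,0],[0,0,0],[0,0,0],[0,0,0],[0,0,0],[0,0,0],[0,0,0],[0,0,0],[0,0,0]],"hand":[0.085,0.085,0.085,0.085,0.085,0.085,0.085,0.085,0.085,0.085,0.085,0.085,0.085,0.085]}'
python3 - <<'E'
from h import *
to(.6525,.1555,.136); s=bot.state(); print(s["contact_force"],s["moment"])
ps={n:bot.capture(n) for n in("side","top")}
for n in ps:
  for d in bot.landmark_of("wheel",ps[n])[:1]: print(n,d,atz(ps[n],d["xy"],.158))
cv2.imwrite("pics/s5.png",cv2.resize(cv2.cvtColor(ps["side"]["img"],cv2.COLOR_RGB2BGR)[130:280,150:310],None,fx=4,fy=4,interpolation=cv2.INTER_CUBIC))
E
```

```text
clock: 12.2
tool_pos: [0.5445, -0.0455, 0.2221]
tool_rot: [-0.001, 0.726, 0.688, -0.001]
contact_force: [0.0, -0.1, -0.2]
finger_gap: 0.085
finger_force: 0.0
clock: 13.6
tool_pos: [0.6528, 0.1555, 0.2215]
tool_rot: [-0.0, 0.866, 0.501, -0.002]
contact_force: [-0.2, -0.6, 0.4]
finger_gap: 0.0849
finger_force: 0.0
yaw 1.0489654407698346 zaxis [-0.0029 -0.0011 -1.    ] tool delta [ 0.     -0.0001  0.0855] j [ 0.234   0.6069  0.5366  1.5035 -0.0004  2.3267] pos [0.6528 0.1555 0.2215]
[-0.2025 -0.583   0.3871] [-0.0859 -0.03    0.0205]
side {'xy': [0.4093, 0.5293], 'conf': 0.88} [0.6539 0.1473 0.158 ]
top {'xy': [0.3905, 0.4267], 'conf': 0.59} [0.6535 0.153  0.158 ]
```

View pics/s5.png

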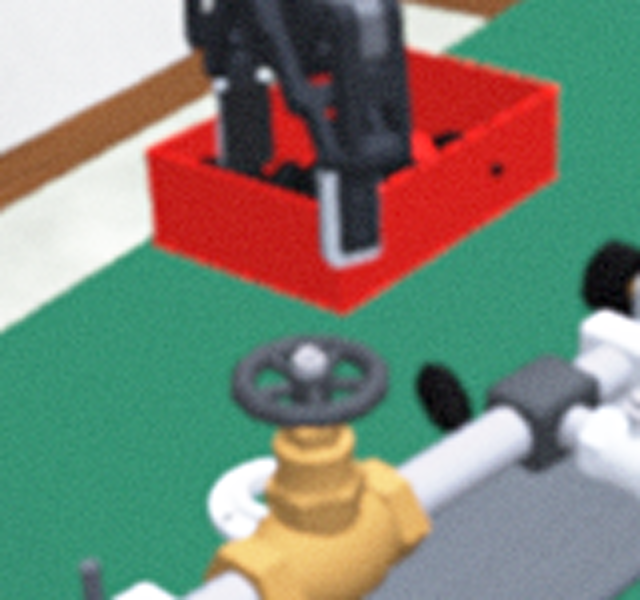

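The side crop shows the open fingers straddling the axis of the wheel (310,380), well above it. I'll descend in guarded stages.

```bash
python3 -m jog '{"linear":[[0,0,0.015],[0,0,0.015],[0,0,0.01],[0,0,0.005],[0,0,0.005],[0,0,0]],"rotation":[[0,0,0],[0,0,0],[0,0,0],[0,0,0],[0,0,0],[0,0,0]],"hand":[0.085,0.085,0.085,0.085,0.085,0.085]}'
python3 -m jog '{"linear":[[0,0,0.008],[0,0,0.008],[0,0,0.008],[0,0,0.008],[0,0,0.008],[0,0,0],[0,0,0]],"rotation":[[0,0,0],[0,0,0],[0,0,0],[0,0,0],[0,0,0],[0,0,0],[0,0,0]],"hand":[0.085,0.085,0.085,0.085,0.085,0.085,0.085]}'
python3 -m jog '{"linear":[[0,0,0],[0,0,0]],"rotation":[[0,0,0],[0,0,0]],"hand":[0.074,0.074]}'
python3 - <<'E'
from h import *
to(.6525,.1555,.1315); s=bot.state(); print(s["contact_force"],s["moment"],s["finger_force"])
E
```

```text
clock: 14.4
tool_pos: [0.6532, 0.1549, 0.173]
tool_rot: [-0.0, 0.866, 0.5, -0.0]
contact_force: [-0.8, -0.0, -0.0]
finger_gap: 0.085
finger_force: 0.0
clock: 15.1
tool_pos: [0.6532, 0.1551, 0.1329]
tool_rot: [-0.0, 0.866, 0.5, -0.0]
contact_force: [-0.8, 0.6, 0.7]
finger_gap: 0.0849
finger_force: 0.0
clock: 15.3
tool_pos: [0.6537, 0.1553, 0.1339]
tool_rot: [0.0, 0.866, 0.5, 0.001]
contact_force: [-0.1, 0.4, -1.0]
finger_gap: 0.0739
finger_force: 0.0
yaw 1.0478354425811207 zaxis [ 0.0011  0.0003 -1.    ] tool delta [-0.0004 -0.0012  0.0024] j [0.2332 0.6352 0.3592 1.2937 0.     2.3269] pos [0.6537 0.1553 0.1339]
[-0.0864  0.4429 -0.9762] [-0.0011 -0.0083  0.0283] 0.0
```

```bash
python3 -m jog '{"linear":[[0,0,0.001],[0,0,0],[0,0,0],[0,0,0]],"rotation":[[0,0,0],[0,0,0],[0,0,0],[0,0,0]],"hand":[0.070,0.068,0.067,0.067]}' 20
python3 -m jog '{"linear":[[0,0,0],[0,0,0],[0,0,0]],"rotation":[[0,0,0],[0,0,0],[0,0,0]],"hand":[0.060,0.060,0.060]}' 25
python3 - <<'E'
from h import *
to(.6525,.1555,.1315); s=bot.state(); print(s["contact_force"],s["moment"],s["finger_force"],s["finger_gap"])
E
```

```text
clock: 15.7
tool_pos: [0.6526, 0.1559, 0.1325]
tool_rot: [-0.001, 0.866, 0.501, -0.0]
contact_force: [-4.9, 2.9, 2.9]
finger_gap: 0.0672
finger_force: 2.6
clock: 16.0
tool_pos: [0.6513, 0.1567, 0.1331]
tool_rot: [-0.002, 0.865, 0.501, -0.001]
contact_force: [-8.1, 4.7, 6.7]
finger_gap: 0.0631
finger_force: 25.9
yaw 1.0494633744295148 zaxis [-0.0034  0.0026 -1.    ] tool delta [-0.0005  0.0016  0.0016] j [0.2346 0.6347 0.3561 1.2949 0.0033 2.3267] pos [0.6513 0.1567 0.1331]
[-8.0838  4.7201  6.6833] [0.9878 1.9261 0.1491] 25.932142738311086 0.06307304245214918
```

```bash
python3 -m jog '{"linear":[[0,-0.001,-0.0005],[0,-0.001,-0.0005],[0,0,0],[0,0,0]],"rotation":[[0,0,0],[0,0,0],[0,0,0],[0,0,0]],"hand":[0.060,0.060,0.060,0.060]}'
python3 - <<'E'
from h import *
to(.6525,.1555,.1315); s=bot.state(); print(s["contact_force"],s["moment"],s["finger_force"],s["finger_gap"])
E
```

```text
clock: 16.4
tool_pos: [0.6513, 0.1567, 0.1333]
tool_rot: [-0.001, 0.866, 0.5, -0.0]
contact_force: [-4.3, 2.7, 2.3]
finger_gap: 0.0633
finger_force: 27.4
yaw 1.0483063674196504 zaxis [-0.0007  0.001  -1.    ] tool delta [-0.0004  0.0016  0.0018] j [0.2355 0.6326 0.353  1.2917 0.0011 2.3288] pos [0.6513 0.1567 0.1333]
[-4.3291  2.703   2.3467] [0.946  1.1613 0.1792] 27.42979979957454 0.06326552708727945
```

```bash
python3 -m jog '{"linear":[[0,-0.001,-0.0004],[0,-0.001,0],[0,0,0]],"rotation":[[0,0,0],[0,0,0],[0,0,0]],"hand":[0.060,0.060,0.060]}'
python3 -c "
from h import *
to(.6525,.1555,.1315); s=bot.state(); print(s['contact_force'],s['moment'],s['finger_force'])"
python3 -m jog '{"linear":[[0,0,-0.0001],[0,0,-0.0001],[0,0,-0.0001],[0,0,-0.0001],[0,0,-0.0001],[0,0,-0.0001],[0,0,0]],"rotation":[[0,0,-0.05],[0,0,-0.05],[0,0,-0.05],[0,0,-0.05],[0,0,-0.05],[0,0,-0.05],[0,0,0]],"hand":[0.060,0.060,0.060,0.060,0.060,0.060,0.060]}'
python3 -c "
from h import *
to(.6525,.1555,.1315); s=bot.state(); print(s['contact_force'],s['moment'],s['finger_force'])"
```

```text
clock: 16.7
tool_pos: [0.6512, 0.1567, 0.1336]
tool_rot: [0.001, 0.866, 0.5, 0.001]
contact_force: [3.6, 2.0, -1.0]
finger_gap: 0.0633
finger_force: 27.7
yaw 1.0472944275625045 zaxis [ 0.0024 -0.0006 -1.    ] tool delta [-0.0004  0.0017  0.0021] j [ 0.2367  0.6299  0.349   1.2876 -0.0012  2.331 ] pos [0.6512 0.1567 0.1336]
[ 3.5963  1.9996 -0.9953] [ 0.4885 -0.1644  0.2661] 27.698688902892172
clock: 17.4
tool_pos: [0.6509, 0.1568, 0.1342]
tool_rot: [0.001, 0.782, 0.624, 0.001]
contact_force: [3.2, 2.5, -1.9]
finger_gap: 0.063
finger_force: 27.9
yaw 1.3464998818505718 zaxis [ 0.0017 -0.0003 -1.    ] tool delta [-0.0009  0.0018  0.0027] j [ 0.2366  0.6297  0.3501  1.2896 -0.0007  2.0317] pos [0.6509 0.1568 0.1342]
[ 3.1795  2.4595 -1.92  ] [ 0.5528 -0.1095 -0.0117] 27.906779965851456
```

```bash
python3 -m jog '{"linear":[[0,0,-0.00015],[0,0,-0.00015],[0,0,-0.00015],[0,0,-0.00015],[0,0,0]],"rotation":[[0,0,-0.08],[0,0,-0.08],[0,0,-0.08],[0,0,-0.08],[0,0,0]],"hand":[0.060,0.060,0.060,0.060,0.060]}'
python3 -c "
from h import *
to(.6525,.1555,.1315); s=bot.state(); print(s['contact_force'],s['moment'],s['finger_force'])"
python3 -m jog '{"linear":[[0,0,-0.00015],[0,0,-0.00015],[0,0,-0.00015],[0,0,-0.00015],[0,0,0]],"rotation":[[0,0,-0.08],[0,0,-0.08],[0,0,-0.08],[0,0,-0.08],[0,0,0]],"hand":[0.060,0.060,0.060,0.060,0.060]}'
python3 - <<'E'
from h import *
to(.6525,.1555,.1315); s=bot.state(); print(s['contact_force'],s['moment'],s['finger_force'])
p=bot.capture("top"); cv2.imwrite("pics/t6.png",cv2.resize(cv2.cvtColor(p["img"],cv2.COLOR_RGB2BGR)[140:225,170:280],None,fx=7,fy=7,interpolation=cv2.INTER_CUBIC))
E
```

```text
clock: 17.9
tool_pos: [0.6507, 0.1568, 0.1348]
tool_rot: [0.001, 0.672, 0.74, 0.0]
contact_force: [4.2, 1.9, -2.3]
finger_gap: 0.063
finger_force: 28.1
yaw 1.6664431835675528 zaxis [ 0.0013 -0.0007 -1.    ] tool delta [-0.0015  0.0017  0.0033] j [ 0.2369  0.6292  0.3508  1.2913 -0.001   1.7121] pos [0.6507 0.1568 0.1348]
[ 4.1874  1.8626 -2.3151] [ 0.21   -0.2226  0.1449] 28.10726837720722
clock: 18.4
tool_pos: [0.6504, 0.1567, 0.1354]
tool_rot: [0.001, 0.546, 0.838, -0.0]
contact_force: [3.9, 0.9, -2.2]
finger_gap: 0.0629
finger_force: 28.1
yaw 1.985533530949425 zaxis [ 0.0009 -0.001  -1.    ] tool delta [-0.0019  0.0014  0.0039] j [ 0.237   0.6287  0.3516  1.293  -0.0012  1.393 ] pos [0.6504 0.1567 0.1354]
[ 3.9037  0.8807 -2.2415] [ 0.025  -0.2257  0.1755] 28.11492069158703
```

View pics/t6.png

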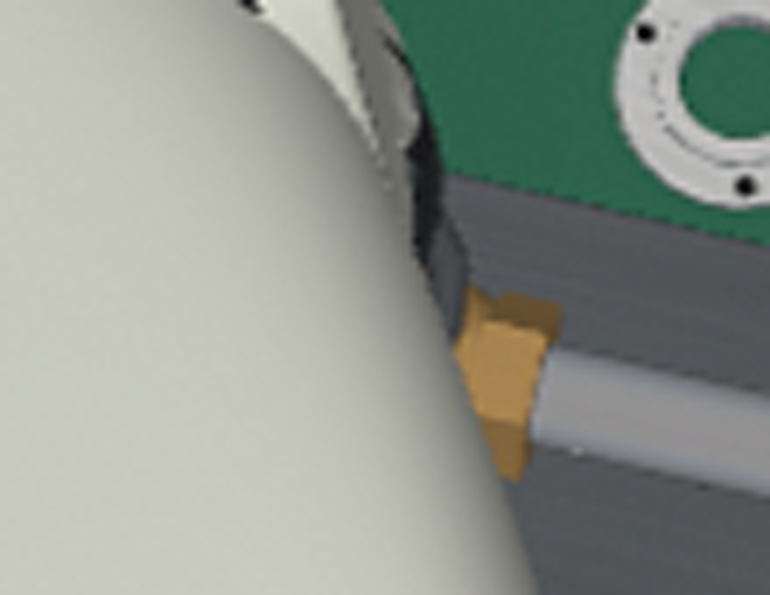

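The top view shows only the wrist over the wheel (rim edge at about 440,200), so progress can't be seen there. The constant 63 mm gap across the flats and the low axial force say the wheel is turning with the hand. I'll continue to just short of 0.45 turn, watching moment and j6 torque.

```bash
cat > st.py <<'E'
from h import *
to(.651,.1568,.1336); s=bot.state(); print("F",s['contact_force'],"M",s['moment'],"jt6",s['joint_torque'],s['finger_force'],s['finger_gap'])
E
python3 st.py
python3 -m jog '{"linear":[[0,0,-0.00015],[0,0,-0.00015],[0,0,-0.00015],[0,0,-0.00015]],"rotation":[[0,0,-0.08],[0,0,-0.08],[0,0,-0.08],[0,0,-0.08]],"hand":[0.060,0.060,0.060,0.060]}'
python3 st.py
python3 -m jog '{"linear":[[0,0,-0.00015],[0,0,-0.00015],[0,0,-0.00015],[0,0,-0.00015],[0,0,-0.00015],[0,0,-0.00015]],"rotation":[[0,0,-0.08],[0,0,-0.08],[0,0,-0.08],[0,0,-0.08],[0,0,-0.08],[0,0,-0.08]],"hand":[0.060,0.060,0.060,0.060,0.060,0.060]}'
python3 st.py
python3 -m jog '{"linear":[[0,0,-0.00015],[0,0,-0.00015],[0,0,-0.00015],[0,0,-0.00015]],"rotation":[[0,0,-0.08],[0,0,-0.08],[0,0,-0.08],[0,0,-0.08]],"hand":[0.060,0.060,0.060,0.060]}'
python3 st.py
```

```text
yaw 1.98495969571107 zaxis [ 0.001 -0.001 -1.   ] tool delta [-0.0002  0.0006  0.0018] j [ 0.237   0.6287  0.3516  1.293  -0.0012  1.3936] pos [0.6504 0.1567 0.1354]
F [ 3.5351  1.6707 -2.3508] M [ 0.0133 -0.3043  0.2315] jt6 [ -0.1952 -55.957   24.234    1.0558   0.0824   0.1391] 28.132161777466536 0.06294317161320373
clock: 18.85
tool_pos: [0.6502, 0.1566, 0.1359]
tool_rot: [0.0, 0.405, 0.914, -0.0]
contact_force: [4.2, 0.9, -1.4]
finger_gap: 0.0635
finger_force: 27.8
yaw 2.307003262103838 zaxis [ 0.0005 -0.0013 -1.    ] tool delta [-0.0004  0.0007  0.0023] j [ 0.2369  0.6283  0.3524  1.2947 -0.0013  1.0715] pos [0.6502 0.1566 0.1359]
F [ 4.2494  0.8692 -1.4251] M [-0.1285 -0.2376 -0.3306] jt6 [  0.1209 -55.8106  24.4654   0.8376   0.1403   0.3501] 27.814979064278305 0.06354855036422492
clock: 19.45
tool_pos: [0.65, 0.1562, 0.1369]
tool_rot: [0.0, 0.176, 0.984, -0.001]
contact_force: [1.7, 1.6, -2.1]
finger_gap: 0.0629
finger_force: 27.8
yaw 2.786847798568026 zaxis [ 0.0003 -0.002  -1.    ] tool delta [-0.0007  0.0009  0.0033] j [ 0.2368  0.6276  0.3537  1.2971 -0.002   0.5915] pos [0.65   0.1562 0.1369]
F [ 1.682   1.6155 -2.0589] M [-0.393  -0.2368 -0.3026] jt6 [  0.3575 -55.5255  24.7029   0.6257   0.3956   0.348 ] 27.81507431063801 0.06286178191551764
clock: 19.85
tool_pos: [0.65, 0.156, 0.1375]
tool_rot: [0.0, 0.017, 1.0, -0.001]
contact_force: [1.8, 1.0, -1.2]
finger_gap: 0.0631
finger_force: 27.8
yaw 3.106702278168334 zaxis [ 0.0002 -0.0025 -1.    ] tool delta [-0.001   0.0009  0.0039] j [ 0.2367  0.6272  0.3545  1.2985 -0.0025  0.2715] pos [0.65   0.156  0.1375]
F [ 1.7558  1.0054 -1.2382] M [-0.4696 -0.3483 -0.2666] jt6 [  0.6533 -55.3838  24.8043   0.569    0.5672   0.3465] 27.81781575176865 0.06309656730932965
```

While moving, the running torque reads steadily (Mz ≈ -0.30, j6 0.35). I've turned 2.06 rad. I'll go to 2.7, then use small typed steps with a stop check between them.

```bash
cat > chk.py <<'E'
import sys
from rig import bot
s=bot.state(); print("jt6 %.3f Mz %.3f Fz %.1f j6 %.3f gap %.4f"%(s["joint_torque"][5],s["moment"][2],s["contact_force"][2],s["joints"][5],s["finger_gap"]))
sys.exit(s["joint_torque"][5]>0.42 or abs(s["contact_force"][2])>8)
E
python3 -m jog '{"linear":[[0,0,-0.00015],[0,0,-0.00015],[0,0,-0.00015],[0,0,-0.00015],[0,0,-0.00015],[0,0,-0.00015],[0,0,-0.00015],[0,0,-0.00015]],"rotation":[[0,0,-0.08],[0,0,-0.08],[0,0,-0.08],[0,0,-0.08],[0,0,-0.08],[0,0,-0.08],[0,0,-0.08],[0,0,-0.08]],"hand":[0.060,0.060,0.060,0.060,0.060,0.060,0.060,0.060]}' >/dev/null; python3 chk.py &&
python3 -m jog '{"linear":[[0,0,-0.00005],[0,0,-0.00005],[0,0,-0.00005]],"rotation":[[0,0,-0.025],[0,0,-0.025],[0,0,-0.025]],"hand":[0.060,0.060,0.060]}' >/dev/null; python3 chk.py &&
python3 -m jog '{"linear":[[0,0,-0.00005],[0,0,-0.00005],[0,0,-0.00005]],"rotation":[[0,0,-0.025],[0,0,-0.025],[0,0,-0.025]],"hand":[0.060,0.060,0.060]}' >/dev/null && python3 chk.py &&
python3 -m jog '{"linear":[[0,0,-0.00005],[0,0,-0.00005],[0,0,-0.00005]],"rotation":[[0,0,-0.025],[0,0,-0.025],[0,0,-0.025]],"hand":[0.060,0.060,0.060]}' >/dev/null && python3 chk.py &&
python3 -m jog '{"linear":[[0,0,-0.00005],[0,0,-0.00005],[0,0,-0.00005]],"rotation":[[0,0,-0.025],[0,0,-0.025],[0,0,-0.025]],"hand":[0.060,0.060,0.060]}' >/dev/null && python3 chk.py &&
python3 -m jog '{"linear":[[0,0,-0.00005],[0,0,-0.00005],[0,0,-0.00005]],"rotation":[[0,0,-0.025],[0,0,-0.025],[0,0,-0.025]],"hand":[0.060,0.060,0.060]}' >/dev/null && python3 chk.py &&
python3 -m jog '{"linear":[[0,0,-0.00005],[0,0,-0.00005],[0,0,-0.00005]],"rotation":[[0,0,-0.025],[0,0,-0.025],[0,0,-0.025]],"hand":[0.060,0.060,0.060]}' >/dev/null && python3 chk.py
python3 st.py
```

```text
jt6 0.344 Mz -0.373 Fz -1.1 j6 -0.369 gap 0.0625
jt6 0.344 Mz -0.373 Fz -1.1 j6 -0.369 gap 0.0625
yaw -2.53675221296239 zaxis [ 0.0006 -0.0032 -1.    ] tool delta [-0.0014  0.0006  0.0051] j [ 0.2363  0.6265  0.3565  1.301  -0.0033 -0.3685] pos [0.6502 0.1555 0.1388]
F [ 1.918  -1.1377 -1.139 ] M [-0.6358 -0.6024 -0.3731] jt6 [  1.3949 -55.2601  24.8322   0.6837   0.8588   0.3444] 27.81682777684182 0.06249977649687808False
False
```

```bash
sed -i 's/sys.exit(\(.*\))$/sys.exit(int(\1))/' chk.py
python3 -m jog '{"linear":[[0,0,-0.00005],[0,0,-0.00005],[0,0,-0.00005]],"rotation":[[0,0,-0.025],[0,0,-0.025],[0,0,-0.025]],"hand":[0.060,0.060,0.060]}' >/dev/null && python3 chk.py &&
python3 -m jog '{"linear":[[0,0,-0.00005],[0,0,-0.00005],[0,0,-0.00005]],"rotation":[[0,0,-0.025],[0,0,-0.025],[0,0,-0.025]],"hand":[0.060,0.060,0.060]}' >/dev/null && python3 chk.py &&
python3 -m jog '{"linear":[[0,0,-0.00005],[0,0,-0.00005],[0,0,-0.00005]],"rotation":[[0,0,-0.025],[0,0,-0.025],[0,0,-0.025]],"hand":[0.060,0.060,0.060]}' >/dev/null && python3 chk.py &&
python3 -m jog '{"linear":[[0,0,-0.00005],[0,0,-0.00005],[0,0,-0.00005]],"rotation":[[0,0,-0.025],[0,0,-0.025],[0,0,-0.025]],"hand":[0.060,0.060,0.060]}' >/dev/null && python3 chk.py &&
python3 -m jog '{"linear":[[0,0,-0.00005],[0,0,-0.00005],[0,0,-0.00005]],"rotation":[[0,0,-0.025],[0,0,-0.025],[0,0,-0.025]],"hand":[0.060,0.060,0.060]}' >/dev/null && python3 chk.py &&
python3 -m jog '{"linear":[[0,0,-0.00005],[0,0,-0.00005],[0,0,-0.00005]],"rotation":[[0,0,-0.025],[0,0,-0.025],[0,0,-0.025]],"hand":[0.060,0.060,0.060]}' >/dev/null && python3 chk.py &&
python3 -m jog '{"linear":[[0,0,-0.00005],[0,0,-0.00005],[0,0,-0.00005]],"rotation":[[0,0,-0.025],[0,0,-0.025],[0,0,-0.025]],"hand":[0.060,0.060,0.060]}' >/dev/null && python3 chk.py &&
python3 -m jog '{"linear":[[0,0,-0.00005],[0,0,-0.00005],[0,0,-0.00005]],"rotation":[[0,0,-0.025],[0,0,-0.025],[0,0,-0.025]],"hand":[0.060,0.060,0.060]}' >/dev/null && python3 chk.py
python3 st.py
```

```text
jt6 -0.066 Mz -0.302 Fz -2.2 j6 -0.444 gap 0.0632
jt6 -0.105 Mz -0.296 Fz -1.7 j6 -0.519 gap 0.0632
jt6 -0.105 Mz -0.333 Fz -1.7 j6 -0.594 gap 0.0628
jt6 -0.105 Mz -0.289 Fz -1.9 j6 -0.669 gap 0.0628
jt6 -0.105 Mz -0.333 Fz -3.5 j6 -0.744 gap 0.0630
jt6 -0.105 Mz -0.302 Fz -1.8 j6 -0.819 gap 0.0631
jt6 -0.104 Mz -0.280 Fz -1.8 j6 -0.894 gap 0.0628
jt6 -0.104 Mz -0.253 Fz -1.9 j6 -0.969 gap 0.0629
yaw -1.9366130108171062 zaxis [ 0.001  -0.0028 -1.    ] tool delta [-0.0015  0.0001  0.0063] j [ 0.2358  0.626   0.3588  1.3033 -0.003  -0.9692] pos [0.6505 0.1554 0.1399]
F [ 3.1024 -6.197  -1.9206] M [-1.3095 -0.9863 -0.2525] jt6 [  4.4968 -55.5072  24.8723   0.9511   2.0319  -0.104 ] 27.943106163293123 0.06288158947272346
```

```bash
sed -i 's/s\["joint_torque"\]\[5\]>0.42/abs(s["moment"][2])>0.43/' chk.py
python3 -m jog '{"linear":[[0.0007,-0.0008,-0.00005],[0,0,-0.00005],[0,0,-0.00005]],"rotation":[[0,0,-0.025],[0,0,-0.025],[0,0,-0.025]],"hand":[0.060,0.060,0.060]}' >/dev/null && python3 chk.py &&
python3 -m jog '{"linear":[[0,0,-0.00005],[0,0,-0.00005],[0,0,-0.00005]],"rotation":[[0,0,-0.025],[0,0,-0.025],[0,0,-0.025]],"hand":[0.060,0.060,0.060]}' >/dev/null && python3 chk.py &&
python3 -m jog '{"linear":[[0,0,-0.00005],[0,0,-0.00005],[0,0,-0.00005]],"rotation":[[0,0,-0.025],[0,0,-0.025],[0,0,-0.025]],"hand":[0.060,0.060,0.060]}' >/dev/null && python3 chk.py &&
python3 -m jog '{"linear":[[0,0,-0.00005],[0,0,-0.00005],[0,0,-0.00005]],"rotation":[[0,0,-0.025],[0,0,-0.025],[0,0,-0.025]],"hand":[0.060,0.060,0.060]}' >/dev/null && python3 chk.py &&
python3 -m jog '{"linear":[[0,0,-0.00005],[0,0,-0.00005],[0,0,-0.00005]],"rotation":[[0,0,-0.025],[0,0,-0.025],[0,0,-0.025]],"hand":[0.060,0.060,0.060]}' >/dev/null && python3 chk.py &&
python3 -m jog '{"linear":[[0,0,-0.00005],[0,0,-0.00005],[0,0,-0.00005]],"rotation":[[0,0,-0.025],[0,0,-0.025],[0,0,-0.025]],"hand":[0.060,0.060,0.060]}' >/dev/null && python3 chk.py &&
python3 -m jog '{"linear":[[0,0,-0.00005],[0,0,-0.00005],[0,0,-0.00005]],"rotation":[[0,0,-0.025],[0,0,-0.025],[0,0,-0.025]],"hand":[0.060,0.060,0.060]}' >/dev/null && python3 chk.py &&
python3 -m jog '{"linear":[[0,0,-0.00005],[0,0,-0.00005],[0,0,-0.00005]],"rotation":[[0,0,-0.025],[0,0,-0.025],[0,0,-0.025]],"hand":[0.060,0.060,0.060]}' >/dev/null && python3 chk.py
python3 st.py
```

```text
jt6 -0.097 Mz -0.287 Fz -2.5 j6 -1.047 gap 0.0630
jt6 -0.102 Mz -0.298 Fz -2.5 j6 -1.122 gap 0.0633
jt6 -0.102 Mz -0.270 Fz -1.9 j6 -1.197 gap 0.0632
jt6 -0.102 Mz -0.284 Fz -2.2 j6 -1.272 gap 0.0632
jt6 -0.101 Mz -0.346 Fz -2.8 j6 -1.347 gap 0.0631
jt6 -0.101 Mz -0.319 Fz -2.9 j6 -1.422 gap 0.0630
jt6 -0.100 Mz -0.287 Fz -4.3 j6 -1.497 gap 0.0629
jt6 -0.100 Mz -0.260 Fz -3.0 j6 -1.572 gap 0.0631
yaw -1.3349082988217025 zaxis [ 0.001  -0.0011 -1.    ] tool delta [-0.0014 -0.0003  0.0075] j [ 0.2349  0.6261  0.3621  1.306  -0.0013 -1.5718] pos [0.651  0.1554 0.1411]
F [ 2.8921 -5.2799 -2.9886] M [-0.983  -1.1803 -0.2602] jt6 [  4.4357 -55.8073  24.8624   1.2078   1.7417  -0.0999] 28.101986590772867 0.06307436128294577
```

```bash

python3 -m jog '{"linear":[[0.0011,-0.0003,-0.00003],[0,0,-0.00003],[0,0,-0.00004]],"rotation":[[0,0,-0.025],[0,0,-0.025],[0,0,-0.025]],"hand":[0.060,0.060,0.060]}' >/dev/null && python3 chk.py &&
python3 -m jog '{"linear":[[0,0,-0.00005],[0,0,-0.00005],[0,0,-0.00005]],"rotation":[[0,0,-0.025],[0,0,-0.025],[0,0,-0.025]],"hand":[0.060,0.060,0.060]}' >/dev/null && python3 chk.py &&
python3 -m jog '{"linear":[[0,0,-0.00005],[0,0,-0.00005],[0,0,-0.00005]],"rotation":[[0,0,-0.025],[0,0,-0.025],[0,0,-0.025]],"hand":[0.060,0.060,0.060]}' >/dev/null && python3 chk.py &&
python3 -m jog '{"linear":[[0,0,-0.00005],[0,0,-0.00005],[0,0,-0.00005]],"rotation":[[0,0,-0.025],[0,0,-0.025],[0,0,-0.025]],"hand":[0.060,0.060,0.060]}' >/dev/null && python3 chk.py &&
python3 -m jog '{"linear":[[0,0,-0.00005],[0,0,-0.00005],[0,0,-0.00005]],"rotation":[[0,0,-0.025],[0,0,-0.025],[0,0,-0.025]],"hand":[0.060,0.060,0.060]}' >/dev/null && python3 chk.py &&
python3 -m jog '{"linear":[[0,0,-0.00005],[0,0,-0.00005],[0,0,-0.00005]],"rotation":[[0,0,-0.025],[0,0,-0.025],[0,0,-0.025]],"hand":[0.060,0.060,0.060]}' >/dev/null && python3 chk.py &&
python3 -m jog '{"linear":[[0,0,-0.00005],[0,0,-0.00005],[0,0,-0.00005]],"rotation":[[0,0,-0.025],[0,0,-0.025],[0,0,-0.025]],"hand":[0.060,0.060,0.060]}' >/dev/null && python3 chk.py &&
python3 -m jog '{"linear":[[0,0,-0.00005],[0,0,-0.00005],[0,0,-0.00005]],"rotation":[[0,0,-0.025],[0,0,-0.025],[0,0,-0.025]],"hand":[0.060,0.060,0.060]}' >/dev/null && python3 chk.py
python3 st.py
```

```text
jt6 -0.097 Mz -0.305 Fz -2.5 j6 -1.649 gap 0.0628
jt6 -0.098 Mz -0.296 Fz -3.3 j6 -1.724 gap 0.0632
jt6 -0.098 Mz -0.325 Fz -2.8 j6 -1.799 gap 0.0630
jt6 -0.098 Mz -0.319 Fz -4.3 j6 -1.874 gap 0.0631
jt6 -0.097 Mz -0.319 Fz -4.1 j6 -1.949 gap 0.0631
jt6 -0.097 Mz -0.279 Fz -3.8 j6 -2.024 gap 0.0631
jt6 -0.100 Mz -0.359 Fz -5.3 j6 -2.099 gap 0.0631
jt6 -0.220 Mz -0.438 Fz -4.6 j6 -2.174 gap 0.0632
yaw -0.7334351037513528 zaxis [ 0.0004  0.0008 -1.    ] tool delta [-0.001  -0.0008  0.0087] j [ 0.2342  0.6261  0.3652  1.3093  0.0007 -2.1739] pos [0.6512 0.1556 0.1423]
F [ 5.5613 -0.6795 -4.6486] M [ 0.0852 -1.318  -0.4379] jt6 [  1.8982 -56.968   24.2137   2.2332   0.395   -0.2199] 28.527412824332714 0.06324940272359308
```

```bash

python3 -m jog '{"linear":[[0,0,0],[0,0,0]],"rotation":[[0,0,-0.025],[0,0,-0.02]],"hand":[0.060,0.060]}' >/dev/null ; python3 chk.py
python3 st.py
```

```text
jt6 -0.381 Mz -0.544 Fz -4.2 j6 -2.219 gap 0.0629
yaw -0.6887903117365085 zaxis [ 0.0002  0.0009 -1.    ] tool delta [-0.0008 -0.0008  0.0087] j [ 0.2343  0.6261  0.3653  1.3096  0.0008 -2.2185] pos [0.6511 0.1556 0.1423]
F [ 5.0862 -0.1598 -4.2129] M [ 0.0853 -1.1814 -0.5443] jt6 [  1.8329 -56.7846  24.1838   2.0963   0.3679  -0.3815] 28.497457788325846 0.06287561026065601
```

Firm stop felt at j6 ≈ -2.14 (0.71 turn), with total torque about 0.58 N m. Now I ease it back a quarter turn, sinking with the wheel.

```bash

python3 -m jog '{"linear":[[0,0,0.0001],[0,0,0.00018],[0,0,0.00019],[0,0,0.00019],[0,0,0.00019],[0,0,0.00019]],"rotation":[[0,0,0.098],[0,0,0.098],[0,0,0.098],[0,0,0.098],[0,0,0.098],[0,0,0.098]],"hand":[0.060,0.060,0.060,0.060,0.060,0.060]}' >/dev/null ; python3 chk.py && 
python3 -m jog '{"linear":[[0,0,0.00019],[0,0,0.00019],[0,0,0.00019],[0,0,0.00019],[0,0,0.00019],[0,0,0.00019]],"rotation":[[0,0,0.098],[0,0,0.098],[0,0,0.098],[0,0,0.098],[0,0,0.098],[0,0,0.098]],"hand":[0.060,0.060,0.060,0.060,0.060,0.060]}' >/dev/null ; python3 st.py
```

```text
jt6 -0.499 Mz 0.286 Fz -4.8 j6 -1.628 gap 0.0629
yaw -1.8672550497929814 zaxis [-0.0006 -0.0007 -1.    ] tool delta [-0.0016 -0.      0.0066] j [ 0.2346  0.6269  0.361   1.3057 -0.0006 -1.0397] pos [0.6505 0.1553 0.1402]
F [ 2.7299 -1.6012 -3.5194] M [-0.5238 -1.1932  0.3249] jt6 [  1.0803 -56.1482  24.7008   1.4886   0.9     -0.5007] 29.154892440419644 0.06294217418671708
```

```bash

python3 -m jog '{"linear":[[0,0,0.00022],[0,0,0.00022],[0,0,0.00022],[0,0,0.00022],[0,0,0.00022],[0,0,0.0001]],"rotation":[[0,0,0.1],[0,0,0.1],[0,0,0.1],[0,0,0.1],[0,0,0.1],[0,0,0.005]],"hand":[0.060,0.060,0.060,0.060,0.060,0.060]}' ; python3 st.py
```

```text
clock: 29.85
tool_pos: [0.6502, 0.1554, 0.1391]
tool_rot: [-0.001, -0.377, 0.926, -0.0]
contact_force: [1.8, 0.1, -1.7]
finger_gap: 0.0631
finger_force: 29.0
yaw -2.3693004661232875 zaxis [-0.0012 -0.0006 -1.    ] tool delta [-0.0015  0.0004  0.0055] j [ 0.2348  0.6273  0.3589  1.3037 -0.0003 -0.5375] pos [0.6502 0.1554 0.1391]
F [ 1.8474  0.0699 -1.7188] M [-0.5476 -0.6979 -0.0641] jt6 [  0.6595 -55.3193  24.8079   0.8204   0.7661   0.2777] 29.00451379828155 0.06310421391470086
```

```bash

python3 -m jog '{"linear":[[0,0,0],[0,0,0],[0,0,0],[0,0,0],[0,0,0]],"rotation":[[0,0,0],[0,0,0],[0,0,0],[0,0,0],[0,0,0]],"hand":[0.066,0.072,0.085,0.085,0.085]}'
python3 -m jog '{"linear":[[0,0,-0.01],[0,0,-0.02],[0,0,-0.03],[0,0,-0.03],[0,0,-0.03],[0,0,0],[0,0,0]],"rotation":[[0,0,0],[0,0,0],[0,0,0],[0,0,0],[0,0,0],[0,0,0],[0,0,0]],"hand":[0.085,0.085,0.085,0.085,0.085,0.085,0.085]}'
```

```text
clock: 30.35
tool_pos: [0.6508, 0.1553, 0.1391]
tool_rot: [-0.0, -0.376, 0.927, 0.0]
contact_force: [-0.3, -0.6, -1.0]
finger_gap: 0.0848
finger_force: 0.0
clock: 31.05
tool_pos: [0.6515, 0.1553, 0.2608]
tool_rot: [0.002, -0.376, 0.927, -0.0]
contact_force: [0.3, 0.4, 0.0]
finger_gap: 0.085
finger_force: 0.0
```

```bash

python3 -m jog '{"linear":[[0.018,0.0175,0],[0.018,0.0175,0],[0.018,0.0175,0],[0.018,0.0175,0],[0.018,0.0175,0],[0.018,0.0175,0],[0.018,0.0175,0],[0.018,0.0175,0],[0.018,0.0175,0],[0,0,0],[0,0,0]],"rotation":[[0,0,0],[0,0,0],[0,0,0],[0,0,0],[0,0,0],[0,0,0],[0,0,0],[0,0,0],[0,0,0],[0,0,0],[0,0,0]],"hand":[0.085,0.085,0.085,0.085,0.085,0.085,0.085,0.085,0.085,0.085,0.085]}'
python3 - <<'E'
from h import *
p=bot.capture("top"); cv2.imwrite("pics/t7.png",cv2.cvtColor(p["img"],cv2.COLOR_RGB2BGR)); K=np.array(p["camera_matrix"]);R=np.array(p["R"]);t=np.array(p["t"])
a=np.linspace(0,2*np.pi,720,endpoint=False)
for f,zr in(("top0",.158),("t7",.1636)):
    im=cv2.imread(f"pics/{f}.png"); sat=im.max(2).astype(np.float32)-im.min(2)
    for cx,cy in((.6505,.1556),(.652,.155)):
        v=0
        for r in np.arange(.013,.022,.001):
            X=np.c_[cx+r*np.cos(a),cy+r*np.sin(a),np.full(720,zr)]
            c=X@R.T+t; u=(c@K.T); u=(u[:,:2]/u[:,2:]).astype(np.float32)
            v=v+cv2.remap(sat,u[None,:,0],u[None,:,1],1)[0]
        F=np.fft.fft(v)[5]; print(f,"dark spoke phase deg mod72:",(np.degrees(np.pi-np.angle(F))/5*1)%72, abs(F))
E
cat > c.py <<'E'
import cv2,numpy as np
A=[cv2.resize(cv2.imread(f"pics/{f}.png")[145:220,175:265],None,fx=4.3,fy=4.3,interpolation=cv2.INTER_CUBIC) for f in("top0","t7")]
B=cv2.imread("pics/t7.png")[100:320,100:440]
B=cv2.resize(B,(A[0].shape[1]*2,270)); cv2.imwrite("pics/cmp.png",np.vstack([np.hstack(A),B]))
E
python3 c.py
```

```text
clock: 32.15
tool_pos: [0.4244, 0.1554, 0.2585]
tool_rot: [-0.0, -0.376, 0.927, -0.0]
contact_force: [-0.5, 0.5, 0.2]
finger_gap: 0.0851
finger_force: 0.0
top0 dark spoke phase deg mod72: 56.894463 108064.45
top0 dark spoke phase deg mod72: 56.087227 100359.17
t7 dark spoke phase deg mod72: 7.7067885 93392.31
t7 dark spoke phase deg mod72: 6.5652976 86146.09
```

View pics/cmp.png

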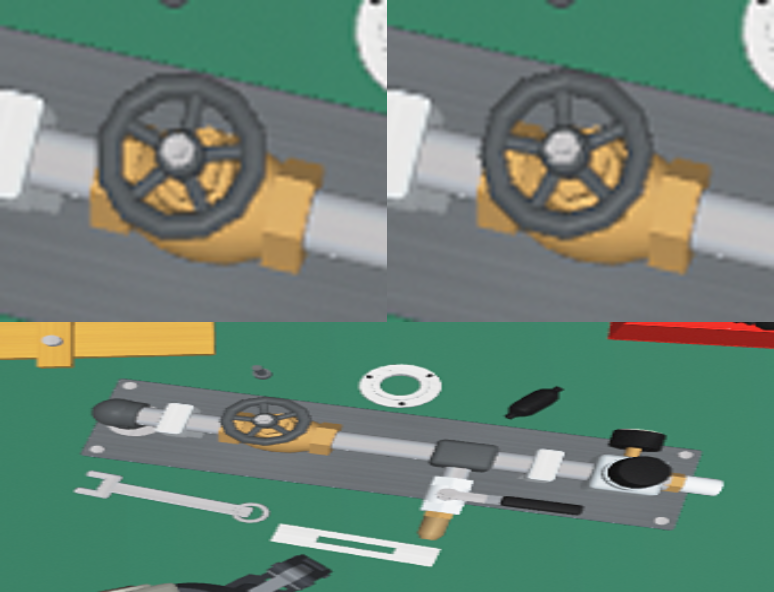

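The spokes moved 22.7° (mod 72°), matching the planned net turn of 166.7°. The lever at (540,505) lies along the pipe and the loose parts are untouched. Handing in.

```bash
python3 -c "
from rig import bot
print(bot.sign_off())"
```

```text
the job is handed in; nothing more can be done
None
```

The job is handed in: the vent cock is shut at its stop, the stop valve was opened about 0.71 turn to its felt stop (about 0.58 N m) and eased back a quarter turn, and the hand is clear with the loose parts where they were.

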